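# Clamp an exciter onto the sounding board

### The arm

A 6-joint arm with a two-finger parallel gripper is mounted at the origin on the work surface. World frame = base frame: x ahead of the robot, y to its left, z up, the work surface at z = 0. Lengths are in m, angles in rad, forces in N, time in s.
With the tool pointing down it reaches from about 0.275 to 1 m from the base axis. Payload 8.4 kg.
Tool frame: the origin (TCP) lies at the very end of the fingers, on their centre line; the grasp point (between the pads) lies 19 mm behind it; z points along the fingers, y is the line along which they close (so a half turn about z gives the same grasp; the last joint's range is limited). The gripper opens to 85 mm and grips with 20 to 120 N. Pads are 22 mm wide; open, the fingers measure 114 mm over their backs; the gripper's body (76 mm by 85 mm) begins 54 mm behind the grasp point. The pads swing forward as they close: fully open they stand 13 mm farther back than shut.
Start: joints at [1.287, 0.353, 1.633, -0, 1.155, -0.002], TCP at [0.174, 0.6, 0.231] pointing down, gripper open.
Joint ranges: [-2.63, 2.63], [-0.92, 2.1], [0.06, 2.66], [-1.3, 4.44], [0, 2.69], [-3.02, 3.02]. Speed limits (rad/s): [2.22, 2.22, 2.79, 3.14, 3.14, 3.14].

### API

Orientations are given as a rotation vector (axis times angle).
In Python, from workcell import * gives the robot as it stands.
- The arm moves only by the tool play_rows, never from a script. Its argument "plan" is a list of rows, each a list of 5 numbers: the opening, from -1 (shut) to 1 (fully open), then the shift along the tool's x, y, z in units of 25 mm (1.0 is 25 mm), then the turn about the tool's z in units of 8 degrees (1.0 is 8 degrees). In form: [[fingers, tx, ty, tz, turn], ...]. A call has 1 to 12 rows; each row is the pose to reach, as a shift and turn from the pose commanded when the call began, along the tool's axes at that moment; what a row does not reach only later rows make up. A row lasts 1/10 s, in which the tool goes at most 50 mm and 8.59 degrees, less where a joint would pass 70% of its speed; a pose out of reach is approached as far as the arm can. A call with a gripper value outside its range is refused whole. The fingers move at their own pace and stop on an object; "newtons" is the grip in N (left out, the last holds). Time passes only in rows, so rows that repeat a pose let the fingers close. It gives the time, the measured TCP pose, the force, the opening and the grip force at its end, in the units of the state.
- observe(): the state, without advancing time (a new reading comes with each control period).
- read_camera(name): name is "scene" or "top" or "wrist"; returns a dict with "img" (384x512x3 uint8, red, green, blue), "K" (3x3 intrinsics, pixels), "eye" and "rotation" of the camera in the world. Camera axes: x right, y down, z forward; pixel columns grow to the right and rows downward; lengths in m; the calibration is good to about 2 mm. A picture is of the moment at which its call begins. There is no depth.
- finish_job(): hands the job in; it is judged then, once.
Trained networks look in a picture, given as the dict that the camera call returned (one of the last four; its "shot" number tells which), for a name from the list of things; names that differ only in an ending like _2 or _b are one class to them, and where a whole thing is asked for, a point or a joint stands for the part that bears it (a point fixed in the world has none). Each returns a list of dicts, best first, with "confidence" (0 to 1); they miss things now and then, are a little off and sometimes report something else, mostly with a low value. They report only what shows in the picture. A call takes as long as a camera call.
- boxes_of(thing, picture): "centre" ([column, row] as shares, 0 to 1, of the picture: columns of its width, rows of its height, amid what is visible of it).
- trace(thing, picture): "region" (384x512 bool, what is visible of it) and "centre" ([column, row] as shares, 0 to 1, of the picture: columns of its width, rows of its height, amid what is visible of it).
- spot_point(thing, picture): "centre" ([column, row] as shares, 0 to 1, of the picture: columns of its width, rows of its height: a listed point, or the origin of a listed thing).
The state is a dict: "t": time; "qpos": joint angles; "dq": joint speeds; "joint_torque": joint torques, N m; "tcp_pos": TCP position; "eef_rot": TCP orientation; "contact_force": force on the tool from outside, world axes, zero at the start; "ft_torque": the same for the moment, N m; "width": finger opening in m; "grip_force": force on a finger pad.
Only numpy, scipy, OpenCV 4.12 (cv2) and the standard library are available. Lean on these libraries where they do the work, as an engineer would, in place of code of your own. Each camera call takes 0.05 s, during which the arm holds its last target. There are 200 camera calls.

### The job

Stand the larger of the two aluminium exciter pucks on the plywood sounding board and push it gently but fully home into the vee until it presses on the stops, then push the toggle clamp's handle down past its over-centre point onto its stop, so that the spindle locks down on the puck. Do it by feel, without ramming the puck or leaning hard on the handle, and leave everything else on the table where it is.

Things in the scene. Friction and masses are not known exactly. Their poses are not given: they have to be found in the camera images.
- vee (a point): Middle of the seat's range, on the fixed plywood board's top face (18 mm above the table). Axes are the board's: z up, +y from the vee's open mouth to its stops and on to the clamp. The stops were set by hand, so a seated exciter's axis stands anywhere from 8 mm short of this point to 8 mm beyond it along y (not measured: find it by touch). Bare board runs on 85 mm to -y
- board: Fixed plywood sounding board lying on the table, 150 mm in x, 350 mm in y, 18 mm thick; place and yaw vary. Origin at the centre of its underside, axes as for the vee (vee point at y = -90 mm). The clamp base is two upright steel plates, 29 mm wide over both, at y = -11 to 59 mm, top 74 mm above the table, on 64 mm wide feet 3 mm thick
- stop_guide: The vee's two fixed guides, 34 mm long, 10 mm wide, 36 mm either side of the vee's line; origin = vee point. A crosspiece locked between them (middle 36 mm to +y of a seated exciter's axis) carries two stop blocks 14 mm high at 45 degrees, touching the puck 18.4 mm to +y and 18.4 mm to either side: a push in +y centres it. Push 4 to 20 N, never over 30; sliding takes up to 4 N
- exciter_center (a point): Centre (half-way up, 18 mm above its foot) of the exciter to be clamped: the LARGER of two plain aluminium pucks, an upright cylinder 52 mm in diameter, 36 mm high, about 0.32 kg (varies), loose, standing on the table to the robot's right of the board. Round: its yaw means nothing
- handle_hinge (a point): Handle's hinge axis (along x), on the board's centre line, 138 mm in +y of the vee point, 67 mm above the table; axes as for the vee
- handle_grip (a point): Point on the clamp handle's axis, 95 mm from its hinge, in its dark rubber grip (round bar 18 mm in diameter, 45 to 116 mm from the hinge; its length is the point's y). Open, the handle slants up and away from the vee, to board +y, 56 degrees above level. Pressed down from above it swings in the board's y-z plane to nearly level (1.5 degrees below); the board's top is then 40 mm below it
- clamp_handle (a joint): Handle swing, rad: 0 fully open, grows as it is pressed down, 0.963 over-centre, 1.008 firm stop = locked. Open, it stays where left (3 N at the grip moves it). Over an exciter the load starts near 0.68, peaks near 0.80 at 8 to 14 N at the grip, and falls towards over-centre; press on until it meets its stop, where it holds itself. Over 40 N on it is too much
- clamp_arm: Clamp arm: two 9 mm bars side by side, 105 mm long, linked to the handle. Origin on its pivot, 90 mm in +y of the vee point, 60 mm above the table; its -y runs along the arm. Open, it stands about 63 degrees above level, leaning over the vee; locked over a puck it lies level and is sprung down by the flexing linkage
- clamp_tip: Spindle tip: dark rubber disc 20 mm in diameter, 12 mm high, near the end of the clamp arm, sprung along its axis (12 N per mm, about 2 mm squash when locked). Origin at the centre of its under face, z away from the puck. Open, it hangs about 137 mm above the table, 42 mm in +y of the vee point; locked, it presses on top of the exciter with about 25 N
- small_exciter_center (a point): Bystander: centre of the SMALLER aluminium puck, 38 mm in diameter, 26 mm high, loose on the table; leave it. The two pucks swap places at random and stand 75 mm or more apart
- fork: Bystander: aluminium tuning fork lying on the table beside the board's +x edge, 170 mm long along y, 30 mm wide, 9 mm high; origin under its middle
- mallet: Bystander: wooden mallet lying to the left of the board, pointing roughly away from the robot, 250 mm long, 12 mm stick, 26 mm head; origin under its middle
- jar: Bystander: glass jar with a lid, 70 mm in diameter, 100 mm high; origin under its middle
- tin: Bystander: bare steel tin, 72 mm in diameter, 105 mm high; origin under its middle
- recorder: Bystander: black pocket recorder, 60 x 110 x 24 mm; origin under its middle

How it is judged:
By the outcome, as a careful person would: the job done as asked, in the order asked, and still so for the second after the job is handed in, with the robot touching nothing.
It also fails if it takes over 61 s, if anything falls off the work surface, if the arm or the gripper's body presses on something with over 40 N, if the wrist force passes 120 N, or if a joint passes its speed limit or range.

## Working session

There is one attempt and no reset: what is moved stays moved. The work goes in short steps, Python scripts to look and compute and a tool call to move; the robot and the scene stay as the last step left them, time stands still between calls to the robot, and variables do not carry over. Pictures are saved under pics/ and viewed, at most 10 in all, crops included, and the job is handed in when it is done.

Besides the shell and the picture viewer there is one more tool, called after "Request:" in YAML: its name, and indented under it one key for each argument. play_rows: Moves the arm, as the interface text tells. Its arguments: {"type":"object","properties":{"plan":{"type":"array"},"newtons":{"type":"number"}},"required":["plan"]}

```bash
mkdir -p pics
cat > h.py <<'E'
from workcell import *
import numpy as np, cv2
from scipy.spatial.transform import Rotation as R
def ray(p,c):
    u=np.array([c[0]*512,c[1]*384,1.]); d=np.linalg.inv(p["K"])@u
    return np.array(p["eye"]),np.array(p["rotation"])@d
def atz(p,c,z):
    e,d=ray(p,c); return e+d*(z-e[2])/d[2]
def tri(ps):
    A=np.zeros((3,3));b=np.zeros(3)
    for p,c in ps:
        e,d=ray(p,c);d=d/np.linalg.norm(d);M=np.eye(3)-np.outer(d,d);A+=M;b+=M@e
    return np.linalg.solve(A,b)
def proj(p,X):
    q=np.array(p["K"])@(np.array(p["rotation"]).T@(np.array(X)-p["eye"])); return q[:2]/q[2]
def st():
    s=observe(); print("t",round(s["t"],2),"tcp",np.round(s["tcp_pos"],4),"rot",np.round(s["eef_rot"],3),"F",np.round(s["contact_force"],1),"w",round(s["width"],4),"grip",s["grip_force"]); return s
E
python3 - <<'E'
from h import *
s=st(); print(np.round(R.from_rotvec(s["eef_rot"]).as_matrix(),3))
P={n:read_camera(n) for n in("scene","top")}
for n,p in P.items():
    cv2.imwrite(f"pics/{n}0.png",p["img"][:,:,::-1]); print(n,np.round(p["eye"],3))
Z=dict(vee=.018,board=0,exciter_center=.018,small_exciter_center=.013,handle_hinge=.067,handle_grip=.146,clamp_tip=.137,clamp_arm=.06,fork=0,mallet=0,jar=0,tin=0,recorder=0)
for k,z in Z.items():
    L=[]
    for n,p in P.items():
        for r in spot_point(k,p)[:2]:
            print(k,n,round(r["confidence"],2),np.round(np.array(r["centre"])*[512,384]),np.round(atz(p,r["centre"],z),3))
E
```

```text
t 0.0 tcp [0.1737 0.5999 0.2305] rot [-4.41e-01 -3.11e+00  2.00e-03] F [ 0.  -0.2  0.3] w 0.0855 grip 0.0
[[-0.961  0.278 -0.   ]
 [ 0.278  0.961 -0.001]
 [ 0.    -0.001 -1.   ]]
scene [ 1.601 -0.77   1.26 ]
top [ 0.435 -0.026  1.106]Traceback (most recent call last):
  File "<stdin>", line 11, in <module>
  File "h.py", line 8, in atz
    e,d=ray(p,c); return e+d*(z-e[2])/d[2]
                                      ~^^^
IndexError: invalid index to scalar variable.
```

```bash
sed -i 's/np.array(p\["rotation"\])/R.from_rotvec(p["rotation"]).as_matrix()/g' h.py
python3 - <<'E'
from h import *
P={n:read_camera(n) for n in("scene","top")}
for n,p in P.items():print(np.round(p["rotation"],3), np.array(p["K"])[0])
Z=dict(vee=.018,board=0,exciter_center=.018,small_exciter_center=.013,handle_hinge=.067,handle_grip=.146,clamp_tip=.137,clamp_arm=.06,stop_guide=.018,fork=0,mallet=0,jar=0,tin=0,recorder=0)
for k,z in Z.items():
    for n,p in P.items():
        for r in spot_point(k,p)[:2]:
            print(k,n,round(r["confidence"],2),np.round(np.array(r["centre"])*[512,384]),np.round(atz(p,r["centre"],z),3))
a=np.vstack([cv2.resize(p["img"],(448,336)) for p in [P["top"]]])
E
```

```text
[-2.107 -1.085  0.442] [487.47693824   0.         260.71445498]
[-2.102  2.141 -0.183] [389.43678946   0.         258.04090316]
vee scene 0.73 [242. 213.] [ 0.564 -0.066  0.018]
vee top 0.92 [273. 217.] [ 0.563 -0.058  0.018]
board scene 0.75 [266. 210.] [0.585 0.027 0.   ]
board top 0.52 [224. 208.] [0.592 0.08  0.   ]
exciter_center scene 0.77 [181. 245.] [ 0.572 -0.322  0.018]
exciter_center top 0.72 [369. 215.] [ 0.562 -0.326  0.018]
small_exciter_center scene 0.6 [178. 221.] [ 0.463 -0.273  0.013]
small_exciter_center top 0.54 [353. 252.] [ 0.461 -0.277  0.013]
handle_hinge scene 0.8 [275. 194.] [0.591 0.06  0.067]
handle_hinge top 0.93 [227. 208.] [0.585 0.065 0.067]
handle_grip scene 0.46 [289. 172.] [0.594 0.117 0.146]
handle_grip top 0.67 [202. 201.] [0.59  0.123 0.146]
handle_grip top 0.23 [354. 250.] [ 0.464 -0.25   0.146]
clamp_tip top 0.44 [259. 209.] [ 0.57  -0.021  0.137]
clamp_arm scene 0.53 [267. 197.] [0.582 0.03  0.06 ]
clamp_arm top 0.77 [244. 208.] [0.585 0.022 0.06 ]
stop_guide scene 0.65 [244. 212.] [ 0.564 -0.059  0.018]
stop_guide top 0.78 [275. 219.] [ 0.557 -0.065  0.018]
stop_guide top 0.36 [111. 238.] [0.513 0.396 0.018]
fork scene 0.71 [276. 227.] [0.675 0.003 0.   ]
fork top 0.65 [247. 180.] [0.673 0.013 0.   ]
mallet scene 0.6 [330. 166.] [0.526 0.399 0.   ]
mallet scene 0.5 [159. 286.] [ 0.67  -0.457  0.   ]
mallet top 0.95 [112. 235.] [0.521 0.398 0.   ]
jar scene 0.62 [312. 234.] [0.774 0.086 0.   ]
jar top 0.77 [216. 146.] [0.778 0.104 0.   ]
tin scene 0.7 [249. 270.] [ 0.78  -0.189  0.   ]
tin scene 0.34 [159. 284.] [ 0.659 -0.453  0.   ]
tin top 0.89 [315. 147.] [ 0.771 -0.186  0.   ]
recorder scene 0.59 [161. 285.] [ 0.666 -0.45   0.   ]
```

View pics/top0.png

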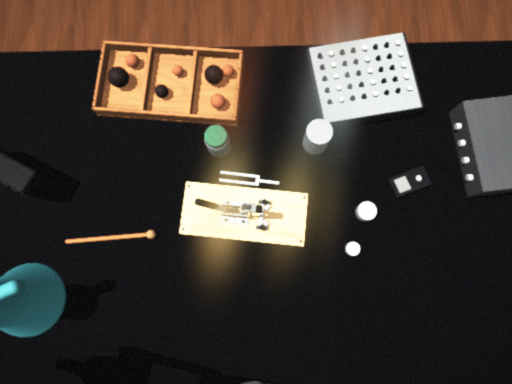

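View pics/scene0.png

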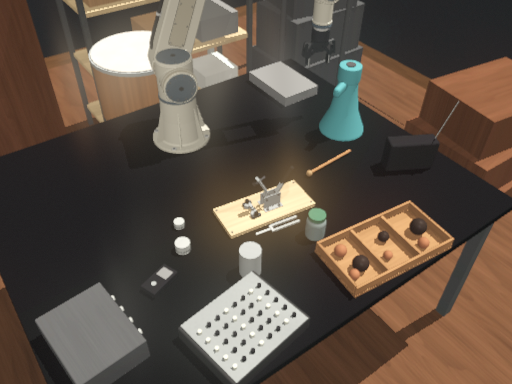

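Run:
```python
from h import *
P={n:read_camera(n) for n in("scene","top")}
for n,p in P.items():
    m=trace("board",p)[0]["region"].astype(np.uint8)
    c=max(cv2.findContours(m,cv2.RETR_EXTERNAL,cv2.CHAIN_APPROX_NONE)[0],key=cv2.contourArea)[:,0,:]
    h=cv2.convexHull(c)[:,0,:]
    W=np.array([atz(p,(np.array(q)+.5)/[512,384],.018)[:2] for q in h],np.float32)
    (cx,cy),(w,l),a=cv2.minAreaRect(W*1000); print(n,cx,cy,w,l,a)
    for k,hh in(("exciter_center",.036),("small_exciter_center",.026)):
        for r in trace(k,p)[:1]:
            ys,xs=np.nonzero(r["region"]); 
            for z in (hh/2,):
                print(k,r["confidence"],len(xs),(xs.min(),xs.max(),ys.min(),ys.max()),atz(p,[(xs.mean()+.5)/512,(ys.mean()+.5)/384],z))
```

```text
scene 551.5687255859375 40.56886291503906 391.2656555175781 238.45111083984375 83.5378189086914
exciter_center 0.56 266 (np.int64(174), np.int64(190), np.int64(236), np.int64(255)) [ 0.57944296 -0.32048529  0.018     ]
small_exciter_center 0.56 176 (np.int64(256), np.int64(299), np.int64(216), np.int64(234)) [0.68874307 0.01129696 0.013     ]
top 575.3658447265625 21.3424072265625 349.3138427734375 152.93174743652344 83.23974609375
exciter_center 0.78 335 (np.int64(356), np.int64(376), np.int64(202), np.int64(221)) [ 0.57262407 -0.32166116  0.018     ]
small_exciter_center 0.65 187 (np.int64(345), np.int64(360), np.int64(241), np.int64(255)) [ 0.47148112 -0.27804918  0.013     ]
```

Request:
play_rows:
  plan:
    - [1, -1.2, -1.4, 0, 0.8]
    - [1, -2.4, -2.8, 0, 1.7]
    - [1, -3.6, -4.2, 0, 2.6]
    - [1, -4.8, -5.7, 0, 3.5]
    - [1, -6, -7.1, 0, 4.4]
    - [1, -7.2, -8.5, 0, 5.4]
    - [1, -8.4, -10, 0, 6.4]
    - [1, -9.6, -11.4, 0, 7.4]
    - [1, -10.8, -12.8, 0, 8.3]
    - [1, -12, -14.2, 0, 9.2]
    - [1, -13, -15.6, 0, 10.1]
    - [1, -14, -17, 0, 10.1]

```text
t: 3.25
tcp_pos: [0.3923, 0.093, 0.2316]
eef_rot: [2.356, 2.077, 0.001]
contact_force: [0.6, 0.9, -0.3]
width: 0.0855
grip_force: 0.0
```

```bash
cat >> h.py <<'E'
def go(tgt,yaw_y=None):
    s=observe(); M=R.from_rotvec(s["eef_rot"]).as_matrix(); d=np.array(tgt)-s["tcp_pos"]
    print("shift units",np.round(M.T@d/.025,2),"tool y yaw",np.degrees(np.arctan2(M[1,1],M[0,1])))
E
python3 -c "
from h import *
st();go([.572,-.322,.23])"
```

```text
t 3.25 tcp [0.3923 0.093  0.2316] rot [2.356e+00 2.077e+00 1.000e-03] F [ 0.6  0.9 -0.3] w 0.0855 grip 0.0
shift units [-15.57   9.21   0.07] tool y yaw -7.2037619348442
```

Request:
play_rows:
  plan:
    - [1, -1.8, 1.1, 0, 0]
    - [1, -3.6, 2.1, 0, 0]
    - [1, -5.3, 3.1, 0, 0]
    - [1, -7, 4.1, 0, 0]
    - [1, -8.7, 5.1, 0, 0]
    - [1, -10.4, 6.1, 0, 0]
    - [1, -12.1, 7.1, 0, 0]
    - [1, -13.7, 8, 0, 0]
    - [1, -15, 8.9, 0, 0]
    - [1, -15.4, 9.2, 0, 0]
    - [1, -15.4, 9.2, 0, 0]

```text
t: 4.35
tcp_pos: [0.5738, -0.3164, 0.2307]
eef_rot: [-2.353, -2.081, 0.0]
contact_force: [0.2, 0.2, -0.3]
width: 0.0855
grip_force: 0.0
```

Run:
```python
from h import *
st(); p=read_camera("wrist"); cv2.imwrite("pics/w1.png",p["img"][:,:,::-1]); print(p["eye"])
for k,z in(("exciter_center",.018),("small_exciter_center",.013)):
    for r in spot_point(k,p)[:2]: print(k,r["confidence"],np.array(r["centre"])*[512,384],atz(p,r["centre"],z))
r=trace("exciter_center",p)
for q in r[:1]:
    c=max(cv2.findContours(q["region"].astype(np.uint8),0,1)[0],key=cv2.contourArea); (x,y),rr=cv2.minEnclosingCircle(c); print(x,y,rr,atz(p,[x/512,y/384],.036),cv2.boundingRect(c))
```

```text
t 4.35 tcp [ 0.5738 -0.3164  0.2307] rot [-2.353 -2.081  0.   ] F [ 0.2  0.2 -0.3] w 0.0855 grip 0.0
[ 0.58387126 -0.23635666  0.37227889]
exciter_center 0.73 [260.608  167.1936] [ 0.5728862  -0.32178053  0.018     ]
small_exciter_center 0.75 [167.68   139.5072] [ 0.47056918 -0.27747797  0.013     ]
261.0 164.5 24.253965377807617 [ 0.57424803 -0.31446366  0.036     ] (239, 141, 46, 48)
```

View pics/w1.png

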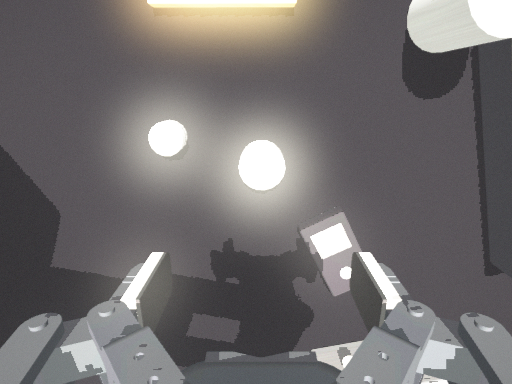

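Run:
```python
from h import *
p=read_camera("wrist")
for c in((300,228),(345,212),(335,296)): print(c,atz(p,np.array(c)/[512,384],.024))
go([.573,-.3215,.075]);go([.573,-.3215,.010])
```

```text
(300, 228) [ 0.61099041 -0.39936779  0.024     ]
(345, 212) [ 0.66651528 -0.38478008  0.024     ]
(335, 296) [ 0.64911998 -0.50332891  0.024     ]
shift units [-0.31  0.03  6.26] tool y yaw -6.879741194183858
shift units [-0.31  0.03  8.86] tool y yaw -6.879741194183858
```

Request:
play_rows:
  plan:
    - [1, -0.3, 0, 1.5, 0]
    - [1, -0.3, 0, 3, 0]
    - [1, -0.3, 0, 4.5, 0]
    - [1, -0.3, 0, 6, 0]
    - [1, -0.3, 0, 7, 0]
    - [1, -0.3, 0, 8, 0]
    - [1, -0.3, 0, 8.6, 0]
    - [1, -0.3, 0, 9, 0]
    - [1, -0.3, 0, 9, 0]

```text
t: 5.5
tcp_pos: [0.5723, -0.322, 0.0057]
eef_rot: [-2.351, -2.083, 0.001]
contact_force: [-0.0, 0.4, 0.2]
width: 0.0851
grip_force: 0.0
```

Request:
play_rows:
  plan:
    - [0, 0, 0, 0, 0]
    - [0, 0, 0, 0, 0]
    - [0, 0, 0, 0, 0]
    - [0, 0, 0, 0, 0]
    - [0, 0, 0, 0, 0]
    - [0, 0, 0, 0, 0]
  newtons: 30

```text
t: 6.1
tcp_pos: [0.5735, -0.3231, 0.0077]
eef_rot: [2.351, 2.081, 0.001]
contact_force: [-0.8, 1.3, 6.4]
width: 0.0511
grip_force: 30.8
```

Request:
play_rows:
  plan:
    - [0, 0, 0, -0.8, 0]
    - [0, 0, 0, -1.6, 0]
    - [0, 0, 0, -2.4, 0]
    - [0, 0, 0, -2.8, 0]
    - [0, 0, 0, -2.8, 0]

```text
t: 6.6
tcp_pos: [0.5734, -0.3231, 0.0777]
eef_rot: [2.35, 2.081, 0.001]
contact_force: [0.2, -0.8, -3.5]
width: 0.0509
grip_force: 33.5
```

Run:
```python
from h import *
st(); go([.5588,-.1177,.075])
p=read_camera("wrist"); cv2.imwrite("pics/w2.png",p["img"][:,:,::-1])
for r in spot_point("vee",p)[:2]+spot_point("stop_guide",p)[:2]: print(r["confidence"],np.array(r["centre"])*[512,384],atz(p,r["centre"],.018))
```

```text
t 6.6 tcp [ 0.5734 -0.3231  0.0777] rot [2.350e+00 2.081e+00 1.000e-03] F [ 0.2 -0.8 -3.5] w 0.0509 grip 33.47707271575928
shift units [ 8.09 -1.57  0.1 ] tool y yaw -6.950040270416655
```

View pics/w2.png

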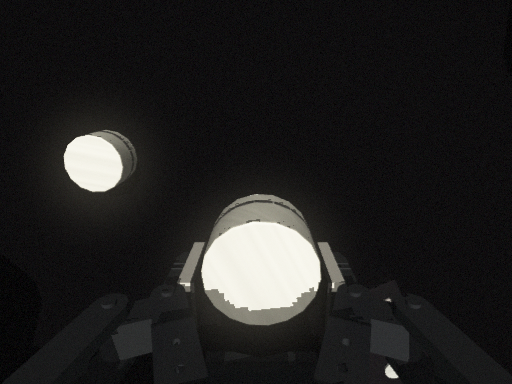

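Request:
play_rows:
  plan:
    - [0, 1, -0.2, 0, 0]
    - [0, 2.2, -0.4, 0, 0]
    - [0, 3.5, -0.7, 0, 0]
    - [0, 4.8, -0.9, 0, 0]
    - [0, 6, -1.2, 0, 0]
    - [0, 7.1, -1.4, 0, 0]
    - [0, 7.8, -1.5, 0, 0]
    - [0, 8.1, -1.6, 0, 0]
    - [0, 8.1, -1.6, 0, 0]

```text
t: 7.65
tcp_pos: [0.5572, -0.1163, 0.0759]
eef_rot: [-2.35, -2.084, 0.001]
contact_force: [0.6, 0.6, -3.4]
width: 0.051
grip_force: 33.4
```

Run:
```python
from h import *
st()
p=read_camera("wrist"); cv2.imwrite("pics/w3.png",p["img"][:,:,::-1])
for k in("vee","stop_guide"):
  for r in spot_point(k,p)[:1]: print(k,r["confidence"],np.array(r["centre"])*[512,384],atz(p,r["centre"],.018))
C=np.array([.575,.021]);by=np.array([.118,.993]);bx=np.array([.993,-.118])
for nm,x,y in(("vee",0,-90),("gL",-36,-90),("gR",36,-90),("hinge",0,48)): print(nm,C+(bx*x+by*y)/1000,proj(p,[*(C+(bx*x+by*y)/1000),.067 if nm=="hinge" else .018]))
```

```text
t 7.65 tcp [ 0.5572 -0.1163  0.0759] rot [-2.350e+00 -2.084e+00  1.000e-03] F [ 0.6  0.6 -3.4] w 0.051 grip 33.42917561531067
vee 0.82 [259.1744 140.8128] [ 0.56210689 -0.06705083  0.018     ]
vee [ 0.56438 -0.06837] [262.9457019  142.43609435]
gL [ 0.528632 -0.064122] [206.7732855  142.51339346]
gR [ 0.600128 -0.072618] [319.15686347 142.35874193]
hinge [0.580664 0.068664] [ 263.96776658 -227.27111842]
```

View pics/w3.png

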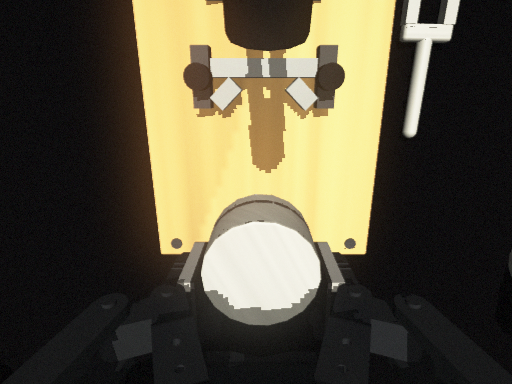

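Run:
```python
from h import *
p=read_camera("wrist"); print(p["eye"])
C=np.array([.575,.021]);by=np.array([.118,.993]);bx=np.array([.993,-.118])
def b(c,z):
    w=atz(p,np.array(c)/[512,384],z)[:2]-C; return np.round([w@bx*1000,w@by*1000],1)
for c in((160,254),(367,254),(135,10),(393,10)): print(c,b(c,.018))
for z in(.018,.03,.04,.05): print(z,[b(c,z) for c in((201,45),(201,108),(328,45),(328,108),(210,58),(318,78),(218,110),(311,110))])
```

```text
[ 0.56757534 -0.03763483  0.2177606 ]
(160, 254) [ -73.8 -171.9]
(367, 254) [  76.  -172.4]
(135, 10) [-71.5 -16.3]
(393, 10) [ 74.5 -16.8]
0.018 [array([-35.3, -34.4]), array([-37.6, -70. ]), array([ 38.9, -34.7]), array([ 41.2, -70.2]), array([-30.4, -41.4]), array([ 34. , -52.7]), array([-27.1, -71.2]), array([ 30.7, -71.4])]
0.03 [array([-33.2, -35.9]), array([-35.4, -69.3]), array([ 36.5, -36.1]), array([ 38.7, -69.6]), array([-28.6, -42.5]), array([ 31.9, -53.1]), array([-25.5, -70.5]), array([ 28.8, -70.7])]
0.04 [array([-31.5, -37.1]), array([-33.5, -68.8]), array([ 34.5, -37.4]), array([ 36.6, -69. ]), array([-27.1, -43.4]), array([ 30.2, -53.4]), array([-24.2, -69.9]), array([ 27.3, -70.1])]
0.05 [array([-29.7, -38.4]), array([-31.6, -68.2]), array([ 32.6, -38.6]), array([ 34.5, -68.5]), array([-25.6, -44.3]), array([ 28.5, -53.8]), array([-22.8, -69.3]), array([ 25.7, -69.4])]
```

Request:
play_rows:
  plan:
    - [0, 0.2, 0.08, 0.5, 0]
    - [0, 0.2, 0.08, 1, 0]
    - [0, 0.2, 0.08, 1.4, 0]
    - [0, 0.2, 0.08, 1.7, 0]
    - [0, 0.2, 0.08, 1.85, 0]
    - [0, 0.2, 0.08, 1.92, 0]
    - [0, 0.2, 0.08, 1.92, 0]

```text
t: 8.55
tcp_pos: [0.5601, -0.1121, 0.0282]
eef_rot: [-2.352, -2.083, 0.0]
contact_force: [0.3, 0.2, -4.0]
width: 0.0513
grip_force: 33.5
```

Request:
play_rows:
  plan:
    - [0, 0, 0, 0.03, 0]
    - [0, 0, 0, 0.06, 0]
    - [0, 0, 0, 0.09, 0]
    - [0, 0, 0, 0.09, 0]

```text
t: 8.95
tcp_pos: [0.5601, -0.1121, 0.0261]
eef_rot: [2.352, 2.083, 0.0]
contact_force: [0.1, -0.5, -3.1]
width: 0.051
grip_force: 33.5
```

Request:
play_rows:
  plan:
    - [0, 0, 0, 0.03, 0]
    - [0, 0, 0, 0.06, 0]
    - [0, 0, 0, 0.06, 0]

```text
t: 9.25
tcp_pos: [0.5602, -0.1121, 0.0257]
eef_rot: [2.352, 2.083, 0.0]
contact_force: [-4.1, 1.5, 11.4]
width: 0.0511
grip_force: 34.9
```

Request:
play_rows:
  plan:
    - [0.5, 0, 0, 0, 0]
    - [0.5, 0, 0, 0, 0]
    - [0.8, 0, 0, 0, 0]
    - [0.8, 0, 0, 0, 0]
    - [0.8, 0, 0, -1, 0]
    - [0.8, 0, 0, -2, 0]
    - [-0.5, -1, 0, -2, 0]
    - [-0.5, -2, 0, -2, 0]
    - [-0.5, -2, 0, -2, 0]
    - [-0.5, -2, 0, -2, 0]
    - [-0.5, -2, 0, -2, 0]

```text
t: 10.35
tcp_pos: [0.5538, -0.1611, 0.0743]
eef_rot: [-2.351, -2.082, 0.0]
contact_force: [0.3, 0.5, -1.2]
width: 0.0213
grip_force: 0.0
```

Run:
```python
from h import *
st()
p=read_camera("wrist"); cv2.imwrite("pics/w4.png",p["img"][:,:,::-1])
for k in("exciter_center",):
  for r in spot_point(k,p)[:1]: print(k,r["confidence"],np.array(r["centre"])*[512,384],atz(p,r["centre"],.036))
```

```text
t 10.35 tcp [ 0.5538 -0.1611  0.0743] rot [-2.351 -2.082  0.   ] F [ 0.3  0.5 -1.2] w 0.0213 grip 0.0
exciter_center 0.88 [264.8064 135.2832] [ 0.56290552 -0.10604989  0.036     ]
```

View pics/w4.png

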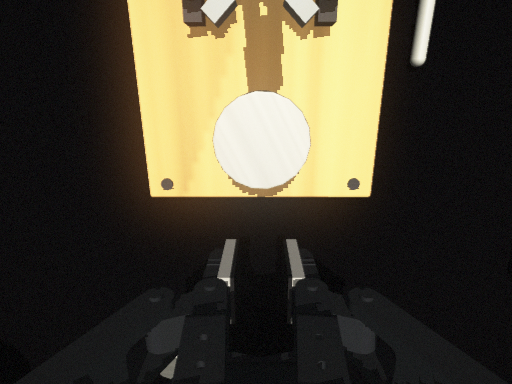

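Request:
play_rows:
  plan:
    - [-0.5, 0, 0, 0.6, 0]
    - [-0.5, 0, 0, 1.2, 0]
    - [-0.5, 0, 0, 1.7, 0]
    - [-0.5, 0, 0, 1.8, 0]
    - [-0.5, 0.2, 0, 1.8, 0]
    - [-0.5, 0.4, 0, 1.8, 0]
    - [-0.5, 0.5, 0, 1.8, 0]
    - [-0.5, 0.6, 0, 1.8, 0]
    - [-0.5, 0.7, 0, 1.8, 0]
    - [-0.5, 0.8, 0, 1.8, 0]

```text
t: 11.45
tcp_pos: [0.5566, -0.1417, 0.0298]
eef_rot: [2.351, 2.083, 0.0]
contact_force: [0.1, -0.2, 0.3]
width: 0.0213
grip_force: 0.0
```

Request:
play_rows:
  plan:
    - [-0.5, 0.1, 0, 0, 0]
    - [-0.5, 0.2, 0, 0, 0]
    - [-0.5, 0.3, 0, 0, 0]
    - [-0.5, 0.4, 0, 0, 0]
    - [-0.5, 0.5, 0, 0, 0]
    - [-0.5, 0.6, 0, 0, 0]
    - [-0.5, 0.7, 0, 0, 0]

```text
t: 12.15
tcp_pos: [0.5586, -0.1243, 0.0296]
eef_rot: [2.352, 2.083, 0.0]
contact_force: [0.2, -2.8, 2.0]
width: 0.0215
grip_force: 1.5
```

Request:
play_rows:
  plan:
    - [-0.5, 0.08, 0, 0, 0]
    - [-0.5, 0.16, 0, 0, 0]
    - [-0.5, 0.24, 0, 0, 0]
    - [-0.5, 0.32, 0, 0, 0]
    - [-0.5, 0.4, 0, 0, 0]

```text
t: 12.65
tcp_pos: [0.5598, -0.1144, 0.0296]
eef_rot: [2.352, 2.083, 0.0]
contact_force: [-0.8, -3.0, 2.5]
width: 0.0217
grip_force: 1.6
```

Run:
```python
from h import *
st()
p=read_camera("wrist"); cv2.imwrite("pics/w5.png",p["img"][:,:,::-1])
```

```text
t 12.65 tcp [ 0.5598 -0.1144  0.0296] rot [2.352 2.083 0.   ] F [-0.8 -3.   2.5] w 0.0217 grip 1.5568261966109276
```

View pics/w5.png

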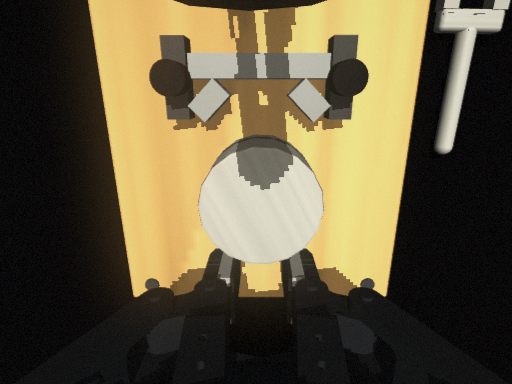

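Request:
play_rows:
  plan:
    - [-0.5, 0.06, 0, 0, 0]
    - [-0.5, 0.12, 0, 0, 0]
    - [-0.5, 0.18, 0, 0, 0]
    - [-0.5, 0.24, 0, 0, 0]
    - [-0.5, 0.3, 0, 0, 0]

```text
t: 13.2
tcp_pos: [0.5606, -0.107, 0.0295]
eef_rot: [-2.352, -2.083, 0.0]
contact_force: [-1.5, -2.7, 2.1]
width: 0.0217
grip_force: 1.4
```

Request:
play_rows:
  plan:
    - [-0.5, 0.04, 0, 0, 0]
    - [-0.5, 0.08, 0, 0, 0]
    - [-0.5, 0.12, 0, 0, 0]

```text
t: 13.5
tcp_pos: [0.5609, -0.1041, 0.0295]
eef_rot: [-2.352, -2.083, 0.0]
contact_force: [-0.8, -1.8, 1.6]
width: 0.0211
grip_force: 1.4
```

Request:
play_rows:
  plan:
    - [-0.5, 0.04, 0, 0, 0]
    - [-0.5, 0.08, 0, 0, 0]

```text
t: 13.7
tcp_pos: [0.5612, -0.1021, 0.0295]
eef_rot: [-2.352, -2.083, 0.0]
contact_force: [-0.1, -1.8, 2.3]
width: 0.0214
grip_force: 1.3
```

Request:
play_rows:
  plan:
    - [-0.5, 0.04, 0, 0, 0]
    - [-0.5, 0.08, 0, 0, 0]

```text
t: 13.9
tcp_pos: [0.5615, -0.1001, 0.0295]
eef_rot: [-2.352, -2.083, 0.0]
contact_force: [0.1, -2.1, 1.5]
width: 0.0213
grip_force: 1.3
```

Request:
play_rows:
  plan:
    - [-0.5, 0.04, 0, 0, 0]
    - [-0.5, 0.08, 0, 0, 0]

```text
t: 14.1
tcp_pos: [0.5617, -0.0981, 0.0295]
eef_rot: [-2.352, -2.083, 0.0]
contact_force: [-0.2, -2.4, 0.9]
width: 0.0215
grip_force: 1.3
```

Request:
play_rows:
  plan:
    - [-0.5, 0.03, 0, 0, 0]
    - [-0.5, 0.06, 0, 0, 0]

```text
t: 14.3
tcp_pos: [0.5619, -0.0966, 0.0295]
eef_rot: [-2.352, -2.083, 0.0]
contact_force: [-0.3, -2.4, 1.0]
width: 0.0211
grip_force: 1.3
```

Request:
play_rows:
  plan:
    - [-0.5, 0.03, 0, 0, 0]
    - [-0.5, 0.06, 0, 0, 0]

```text
t: 14.5
tcp_pos: [0.5621, -0.0952, 0.0295]
eef_rot: [2.352, 2.083, -0.0]
contact_force: [-1.2, -4.4, 1.5]
width: 0.0215
grip_force: 2.6
```

Force rising; feel on in half-millimetre steps.

Request:
play_rows:
  plan:
    - [-0.5, 0.02, 0, 0, 0]
    - [-0.5, 0.02, 0, 0, 0]

```text
t: 14.7
tcp_pos: [0.5619, -0.0951, 0.0295]
eef_rot: [2.352, 2.083, -0.001]
contact_force: [-2.5, -4.5, 1.4]
width: 0.0214
grip_force: 2.7
```

Request:
play_rows:
  plan:
    - [-0.5, 0.02, 0, 0, 0]
    - [-0.5, 0.02, 0, 0, 0]

```text
t: 14.9
tcp_pos: [0.5618, -0.0949, 0.0295]
eef_rot: [2.351, 2.083, -0.002]
contact_force: [-2.9, -7.6, 2.9]
width: 0.0214
grip_force: 3.7
```

Request:
play_rows:
  plan:
    - [-0.5, 0.02, 0, 0, 0]
    - [-0.5, 0.02, 0, 0, 0]

```text
t: 15.1
tcp_pos: [0.5617, -0.0947, 0.0296]
eef_rot: [2.351, 2.083, -0.002]
contact_force: [-4.0, -9.7, 2.7]
width: 0.0213
grip_force: 4.8
```

Request:
play_rows:
  plan:
    - [-0.5, 0.02, 0, 0, 0]
    - [-0.5, 0.02, 0, 0, 0]

```text
t: 15.3
tcp_pos: [0.5616, -0.0946, 0.0296]
eef_rot: [2.351, 2.083, -0.003]
contact_force: [-4.1, -10.3, 3.7]
width: 0.0215
grip_force: 5.8
```

Run:
```python
from h import *
st()
p=read_camera("wrist"); cv2.imwrite("pics/w6.png",cv2.resize(p["img"][:,:,::-1],(768,576),interpolation=2))
```

```text
t 15.3 tcp [ 0.5616 -0.0946  0.0296] rot [ 2.351  2.083 -0.003] F [ -4.1 -10.3   3.7] w 0.0215 grip 5.8053066954016685
```

View pics/w6.png

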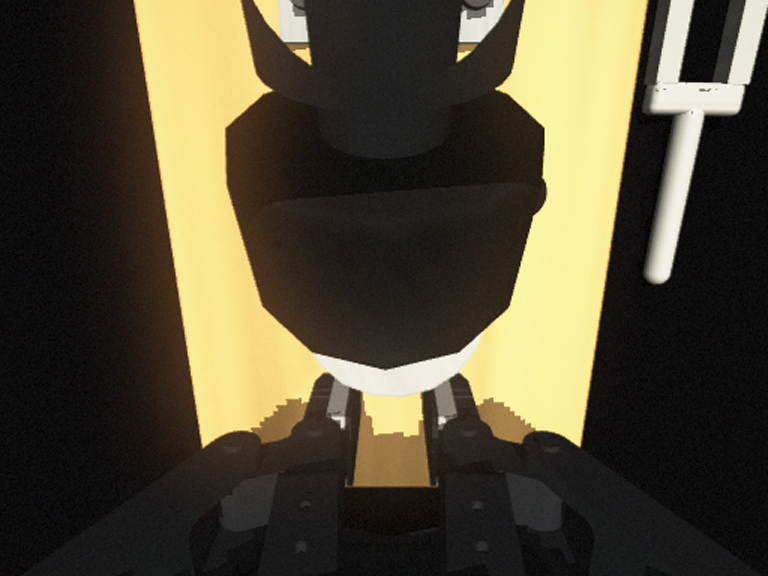

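Request:
play_rows:
  plan:
    - [-0.5, 0.02, 0, 0, 0]
    - [-0.5, 0.02, 0, 0, 0]
    - [-0.5, 0.02, 0, 0, 0]

```text
t: 15.65
tcp_pos: [0.5615, -0.0944, 0.0296]
eef_rot: [2.351, 2.083, -0.004]
contact_force: [-5.6, -14.5, 5.0]
width: 0.0213
grip_force: 6.8
```

Request:
play_rows:
  plan:
    - [-0.5, -0.1, 0, 0, 0]
    - [-0.5, -0.3, 0, 0, 0]
    - [-0.5, -0.6, 0, 0, 0]
    - [-0.5, -0.9, 0, 0, 0]
    - [-0.5, -1, 0, 0, 0]
    - [-0.5, -1, 0, 0, 0]

```text
t: 16.25
tcp_pos: [0.5593, -0.118, 0.0295]
eef_rot: [-2.353, -2.082, -0.0]
contact_force: [0.8, 0.5, 0.5]
width: 0.0212
grip_force: 0.0
```

Run:
```python
from h import *
st()
p=read_camera("wrist"); cv2.imwrite("pics/w7.png",cv2.resize(p["img"][:,:,::-1],(768,576),interpolation=2))
C=np.array([.575,.021]);by=np.array([.118,.993]);bx=np.array([.993,-.118])
def b(c,z):
    w=atz(p,np.array(c)/[512,384],z)[:2]-C; return np.round([w@bx*1000,w@by*1000],1)
for r in spot_point("exciter_center",p)[:1]: c=np.array(r["centre"])*[512,384]; print(r["confidence"],c,b(c,.036))
q=trace("exciter_center",p)
if q:
    k=max(cv2.findContours(q[0]["region"].astype(np.uint8),0,1)[0],key=cv2.contourArea); print(cv2.minEnclosingCircle(k),b(cv2.minEnclosingCircle(k)[0],.054))
```

```text
t 16.25 tcp [ 0.5593 -0.118   0.0295] rot [-2.353 -2.082 -0.   ] F [0.8 0.5 0.5] w 0.0212 grip 0.0
0.91 [262.5024 145.1904] [  1.9 -82.2]
((259.3589172363281, 147.53672790527344), 67.37493133544922) [  0.6 -80. ]
```

View pics/w7.png

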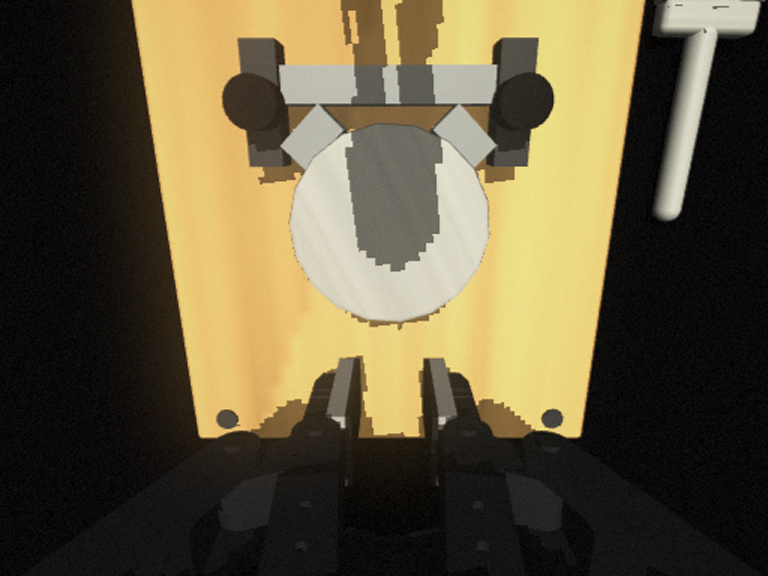

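Request:
play_rows:
  plan:
    - [-0.5, -0.6, 0, 0, 0]
    - [-1, -0.6, 0, -1.8, 0]
    - [-1, -0.6, 0, -3.6, 0]
    - [-1, -0.6, 0, -5.4, 0]
    - [-1, -0.6, 0, -7, 0]
    - [-1, -0.6, 0, -8.2, 0]
    - [-1, 0.5, 0, -8.2, 0]
    - [-1, 2, 0, -8.2, 0]
    - [-1, 3.8, 0, -8.2, 0]
    - [-1, 5.6, 0, -8.2, 0]
    - [-1, 7.2, 0, -8.2, 0]
    - [-1, 8.2, 0, -8.2, 0]

```text
t: 17.6
tcp_pos: [0.5843, 0.0881, 0.2346]
eef_rot: [-2.35, -2.084, -0.001]
contact_force: [0.8, -0.7, 0.4]
width: 0.0001
grip_force: 0.0
```

Run:
```python
from h import *
st()
P=[read_camera("wrist"),read_camera("top"),read_camera("scene")]
for k,z in(("handle_grip",.146),("handle_hinge",.067)):
  A=[]
  for p in P:
    for r in spot_point(k,p)[:1]: print(k,r["confidence"],atz(p,r["centre"],z)); A+=[(p,r["centre"])]
  if len(A)>1: print(k,"tri",tri(A))
go([.586,.1015,.158])
cv2.imwrite("pics/w8.png",P[0]["img"][:,:,::-1])
```

```text
t 17.6 tcp [0.5843 0.0881 0.2346] rot [-2.350e+00 -2.084e+00 -1.000e-03] F [ 0.8 -0.7  0.4] w 0.0001 grip 0.0
handle_grip 0.93 [0.58652714 0.1248669  0.146     ]
handle_grip 0.48 [ 0.45866265 -0.24467678  0.146     ]
handle_grip 0.62 [0.58395478 0.1196348  0.146     ]
handle_grip tri [ 0.56286829 -0.00430138  0.23075601]
handle_hinge 0.92 [0.57920137 0.06876489 0.067     ]
handle_hinge 0.91 [0.57801971 0.07024969 0.067     ]
handle_hinge 0.82 [0.57261774 0.07006779 0.067     ]
handle_hinge tri [0.57760285 0.06902608 0.07058443]
shift units [ 0.68 -0.01  3.06] tool y yaw -7.0266081111191365
```

View pics/w8.png

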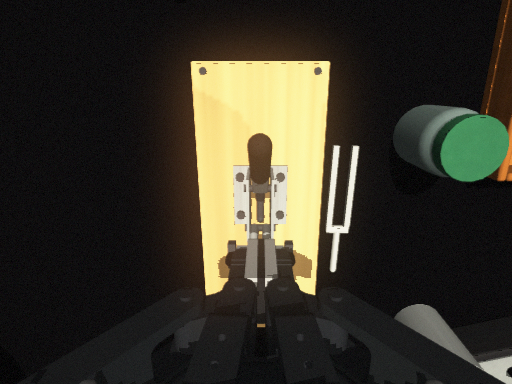

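Request:
play_rows:
  plan:
    - [-1, 0.3, 0, 0.6, 0]
    - [-1, 0.7, 0, 1.3, 0]
    - [-1, 0.7, 0, 2, 0]
    - [-1, 0.7, 0, 2.6, 0]
    - [-1, 0.7, 0, 2.9, 0]
    - [-1, 0.7, 0, 3, 0]
    - [-1, 0.7, 0, 3, 0]

```text
t: 18.75
tcp_pos: [0.5864, 0.1032, 0.1594]
eef_rot: [-2.352, -2.082, 0.0]
contact_force: [0.6, 0.3, 0.5]
width: -0.0006
grip_force: 0.0
```

Request:
play_rows:
  plan:
    - [-1, 0, 0, 0.08, 0]
    - [-1, 0, 0, 0.16, 0]
    - [-1, 0, 0, 0.24, 0]

```text
t: 19.05
tcp_pos: [0.5866, 0.1033, 0.1539]
eef_rot: [2.352, 2.082, 0.001]
contact_force: [0.5, 0.6, -0.5]
width: -0.0001
grip_force: 0.0
```

Request:
play_rows:
  plan:
    - [-1, 0, 0, 0.12, 0]
    - [-1, 0.1, 0, 0.17, 0]
    - [-1, 0.2, 0, 0.21, 0]
    - [-1, 0.29, 0, 0.26, 0]
    - [-1, 0.38, 0, 0.31, 0]

```text
t: 19.55
tcp_pos: [0.5874, 0.1128, 0.1457]
eef_rot: [2.352, 2.083, -0.001]
contact_force: [-0.2, -2.6, 0.5]
width: -0.0001
grip_force: 1.0
```

Request:
play_rows:
  plan:
    - [-1, 0.12, 0, 0.06, 0]
    - [-1, 0.23, 0, 0.12, 0]
    - [-1, 0.34, 0, 0.19, 0]
    - [-1, 0.45, 0, 0.27, 0]
    - [-1, 0.56, 0, 0.36, 0]
    - [-1, 0.67, 0, 0.45, 0]

```text
t: 20.15
tcp_pos: [0.5895, 0.1297, 0.1344]
eef_rot: [-2.352, -2.083, -0.0]
contact_force: [-0.5, -2.3, 0.7]
width: -0.0001
grip_force: 0.9
```

Request:
play_rows:
  plan:
    - [-1, 0.1, 0, 0.1, 0]
    - [-1, 0.2, 0, 0.2, 0]
    - [-1, 0.3, 0, 0.3, 0]
    - [-1, 0.4, 0, 0.41, 0]
    - [-1, 0.5, 0, 0.52, 0]
    - [-1, 0.58, 0, 0.63, 0]

```text
t: 20.75
tcp_pos: [0.5912, 0.1441, 0.1185]
eef_rot: [-2.352, -2.083, -0.0]
contact_force: [-0.6, -1.7, 0.5]
width: -0.0
grip_force: 0.7
```

Request:
play_rows:
  plan:
    - [-1, 0.07, 0, 0.11, 0]
    - [-1, 0.14, 0, 0.22, 0]
    - [-1, 0.21, 0, 0.34, 0]
    - [-1, 0.28, 0, 0.46, 0]
    - [-1, 0.35, 0, 0.59, 0]

```text
t: 21.25
tcp_pos: [0.5923, 0.1525, 0.1038]
eef_rot: [2.352, 2.083, -0.0]
contact_force: [-0.4, -3.3, 4.2]
width: 0.0001
grip_force: 2.0
```

Request:
play_rows:
  plan:
    - [-1, 0.04, 0, 0.08, 0]
    - [-1, 0.07, 0, 0.16, 0]
    - [-1, 0.1, 0, 0.24, 0]

```text
t: 21.55
tcp_pos: [0.5926, 0.1547, 0.0984]
eef_rot: [2.351, 2.083, -0.0]
contact_force: [-2.4, -5.1, 8.3]
width: -0.0
grip_force: 4.7
```

Request:
play_rows:
  plan:
    - [-1, 0.03, 0, 0.08, 0]
    - [-1, 0.06, 0, 0.16, 0]
    - [-1, 0.08, 0, 0.24, 0]

```text
t: 21.85
tcp_pos: [0.5929, 0.1565, 0.0927]
eef_rot: [2.351, 2.083, -0.0]
contact_force: [-3.6, -4.9, 12.0]
width: 0.0001
grip_force: 6.0
```

Request:
play_rows:
  plan:
    - [-1, 0.02, 0, 0.08, 0]
    - [-1, 0.05, 0, 0.16, 0]
    - [-1, 0.06, 0, 0.24, 0]

```text
t: 22.15
tcp_pos: [0.5931, 0.1581, 0.0868]
eef_rot: [2.352, 2.083, -0.0]
contact_force: [-3.0, -3.5, 10.8]
width: 0.0002
grip_force: 5.6
```

Request:
play_rows:
  plan:
    - [-1, 0.02, 0, 0.08, 0]
    - [-1, 0.03, 0, 0.16, 0]

```text
t: 22.35
tcp_pos: [0.5932, 0.159, 0.0826]
eef_rot: [2.352, 2.083, 0.0]
contact_force: [-3.6, -3.5, 7.8]
width: 0.0003
grip_force: 4.3
```

Past the peak; falling. Continue gently to the stop.

Request:
play_rows:
  plan:
    - [-1, 0, 0, 0.06, 0]
    - [-1, 0.01, 0, 0.12, 0]

```text
t: 22.55
tcp_pos: [0.5932, 0.1595, 0.0795]
eef_rot: [2.352, 2.083, 0.001]
contact_force: [-1.8, -2.6, 6.4]
width: 0.0003
grip_force: 3.0
```

Request:
play_rows:
  plan:
    - [-1, 0, 0, 0.05, 0]
    - [-1, 0, 0, 0.1, 0]

```text
t: 22.75
tcp_pos: [0.5932, 0.1598, 0.0768]
eef_rot: [-2.352, -2.082, -0.001]
contact_force: [-1.1, 0.7, 4.0]
width: 0.0001
grip_force: 1.8
```

Request:
play_rows:
  plan:
    - [-1, 0, 0, 0.04, 0]
    - [-1, 0, 0, 0.08, 0]

```text
t: 22.95
tcp_pos: [0.5933, 0.1598, 0.0745]
eef_rot: [-2.352, -2.083, -0.001]
contact_force: [-0.0, 0.6, 1.1]
width: 0.0002
grip_force: 0.6
```

Request:
play_rows:
  plan:
    - [-1, 0, 0, 0.03, 0]
    - [-1, 0, 0, 0.06, 0]

```text
t: 23.15
tcp_pos: [0.5932, 0.1595, 0.0732]
eef_rot: [-2.352, -2.083, -0.0]
contact_force: [-2.6, -0.5, 10.9]
width: 0.0002
grip_force: 5.5
```

Request:
play_rows:
  plan:
    - [-1, 0, 0, 0.02, 0]
    - [-1, 0, 0, 0.04, 0]

```text
t: 23.35
tcp_pos: [0.5933, 0.1596, 0.0731]
eef_rot: [2.352, 2.083, 0.0]
contact_force: [-5.6, -0.3, 17.2]
width: 0.0002
grip_force: 8.8
```

Request:
play_rows:
  plan:
    - [-1, 0, 0, 0, 0]
    - [-1, 0, 0, -0.1, 0]
    - [-1, 0, 0, -0.4, 0]
    - [-1, 0, 0, -1, 0]
    - [-1, 0, 0, -2.2, 0]
    - [-1, 0, 0, -3.8, 0]
    - [-1, 0, 0, -5, 0]
    - [-1, 0, 0, -5, 0]

```text
t: 24.15
tcp_pos: [0.5959, 0.1601, 0.2029]
eef_rot: [2.349, 2.08, 0.012]
contact_force: [1.8, 0.1, -1.1]
width: -0.0001
grip_force: 0.0
```

Run:
```python
from h import *
st()
P=[read_camera("wrist"),read_camera("scene"),read_camera("top")]
for k,z in(("handle_grip",.0645),("clamp_tip",.053),("exciter_center",.036),("small_exciter_center",.013),("fork",0)):
  for p in P:
    for r in spot_point(k,p)[:1]: print(k,round(r["confidence"],2),np.round(atz(p,r["centre"],z),3))
```

```text
t 24.15 tcp [0.5959 0.1601 0.2029] rot [2.349 2.08  0.012] F [ 1.8  0.1 -1.1] w -0.0001 grip 0.0
handle_grip 0.71 [0.593 0.166 0.064]
handle_grip 0.42 [0.588 0.16  0.064]
handle_grip 0.77 [0.593 0.173 0.064]
exciter_center 0.59 [ 0.567 -0.063  0.036]
exciter_center 0.74 [ 0.566 -0.056  0.036]
exciter_center 0.74 [ 0.46  -0.274  0.036]
small_exciter_center 0.42 [ 0.465 -0.281  0.013]
small_exciter_center 0.51 [ 0.467 -0.277  0.013]
fork 0.82 [0.674 0.011 0.   ]
fork 0.55 [0.663 0.01  0.   ]
fork 0.6 [0.664 0.015 0.   ]
```

```bash
python3 -c "
from h import *
print(finish_job())"
```

```text
the job is handed in; nothing more can be done
None
```

The larger puck is seated against both stops (pushed home at about 15 N) and the clamp handle is down on its stop past over-centre (17 N at most). The small puck and fork read where they were, the other things were not re-measured, and the job is handed in at about 24 s.

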